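Put the returned cartons back in their drawer lanes

TASK

Pick the four medicine cartons out of the returns on the table and put them back in the stock drawer, one to each lane: every carton goes between the guides and end stops that are set for its width and length (the closest fit), the same side down as it is now, flat on the lane's floor. Leave the two tablet bottles standing where they are.

Things in the scene. Friction and masses are not known exactly. Their poses are not given: they have to be found in the camera images.
- carton_20: medicine carton: the thinnest carton, white and grey, the tallest and shortest in length, standing on its narrow side; rigid, closed, under 0.15 kg. 20 mm wide (its x), 60 mm long (its y), 75 mm high (its z, up). Origin: centre of its underside. Grasp it from above across its width, near its middle; it keeps this side down in the drawer.
- carton_35: medicine carton: the longest carton, white and blue, standing on its narrow side; rigid, closed, under 0.15 kg. 35 mm wide (its x), 110 mm long (its y), 55 mm high (its z, up). Origin: centre of its underside. Grasp it from above across its width, near its middle; it keeps this side down in the drawer.
- carton_50: medicine carton: white and purple carton lying flat, a little narrower than the white and green one; rigid, closed, under 0.15 kg. 50 mm wide (its x), 100 mm long (its y), 44 mm high (its z, up). Origin: centre of its underside. Grasp it from above across its width, near its middle; it keeps this side down in the drawer.
- carton_62: medicine carton: the widest carton, white and green, lying flat; rigid, closed, under 0.15 kg. 62 mm wide (its x), 100 mm long (its y), 44 mm high (its z, up). Origin: centre of its underside. Grasp it from above across its width, near its middle; it keeps this side down in the drawer.
- lane_30: fixed lane in the drawer, set for the 20 x 60 mm carton (its length along the lane's x): white guides 30 mm apart inside, end stops 72 mm apart, grey liner between them. Origin: centre of the base's underside, z up; lane floor 3 mm, stops 13 mm, guides 21 mm above it (top 4 mm flared). Base 130 x 83 mm, white.
- lane_45: fixed lane in the drawer, set for the 35 x 110 mm carton (its length along the lane's x): white guides 45 mm apart inside, end stops 122 mm apart, grey liner between them. Origin: centre of the base's underside, z up; lane floor 3 mm, stops 13 mm, guides 21 mm above it (top 4 mm flared). The four lanes lie side by side along y, 85 mm apart, in any order.
- lane_60: fixed lane in the drawer, set for the 50 x 100 mm carton (its length along the lane's x): white guides 60 mm apart inside, end stops 112 mm apart, grey liner between them. Origin: centre of the base's underside, z up; lane floor 3 mm, stops 13 mm, guides 21 mm above it (top 4 mm flared). The drawer is white, its sides 24 mm high above the table.
- lane_72: fixed lane in the drawer, set for the 62 x 100 mm carton (its length along the lane's x): white guides 72 mm apart inside, end stops 112 mm apart, grey liner between them. Origin: centre of the base's underside, z up; lane floor 3 mm, stops 13 mm, guides 21 mm above it (top 4 mm flared). The drawer's front, 36 mm high above the table, is 80 mm from the lane centres toward -x.
- bottle_a: white screw-cap tablet bottle with white cap, standing among the cartons, 43 mm diameter, 77 mm high, loose. Origin: centre of its underside. To be left where it is.
- bottle_b: amber screw-cap tablet bottle with white cap, standing among the cartons, 43 mm diameter, 77 mm high, loose. Origin: centre of its underside. To be left where it is.
Not all that is in view belongs to the job. Leave any red look-alike of the carton_35 alone.

How it is judged:
By the outcome, as a careful person would: the job done as asked, in the order asked, and still so for the second after the job is handed in, with the robot touching nothing.
It also fails if it takes over 120 s, if anything falls off the work surface, if the arm or the gripper's body presses on something with over 40 N, if the wrist force passes 120 N, or if a joint passes its speed limit or range.

ROBOT

A 7-joint arm with a two-finger parallel gripper is mounted at the origin on a cart in front of the work surface, level with it; the furniture and walls round the work are solid. World frame = base frame: x ahead of the robot, y to its left, z up, the work surface at z = 0. Lengths are in m, angles in rad, forces in N, time in s.
With the tool pointing down it reaches from about 0.4 to 0.85 m from the base axis. Payload 10.4 kg.
Tool frame: the origin (TCP) lies at the very end of the fingers, on their centre line; the grasp point (between the pads) lies 19 mm behind it; z points along the fingers, y is the direction in which the jaws open and shut (so a half turn about z gives the same grasp; the last joint's range is limited). The gripper opens to 87 mm and grips with 3 to 60 N. Pads are 19 mm wide; open, the fingers measure 117 mm over their backs; the gripper's body (75 mm by 190 mm) begins 51 mm behind the grasp point.
Start: joints at [-1.134, 0.332, -0.065, 1.46, 0.022, 1.35, -0.088], TCP at [0.277, 0.56, 0.223] pointing down, gripper open.
Joint ranges: [-2.6, 2.6], [-0.5, 2.12], [-1.47, 1.34], [0.16, 2.42], [-1.27, 4.41], [0.06, 2.06], [-2.6, 2.6]. Speed limits (rad/s): [2.22, 2.22, 2.79, 2.79, 3.14, 3.14, 3.14].

INTERFACE

Orientations are given as a unit quaternion [x, y, z, w].
In Python, from bench import r, eyes, job gives the robot as it stands. The module is installed in compiled form; this text tells all that it offers.
- The arm moves only by the tool play_rows, never from a script. Its argument "motion" is a list of rows, each a list of 7 numbers: the shift along the tool's x, y, z as a fraction of full scale, then the turn, a rotation vector about the tool's x, y, z as a fraction of full scale, then the opening in per cent of the stroke, from 0 (shut) to 100 (fully open). A call has 1 to 5 rows; each row is the pose to reach, as a shift and turn from the pose commanded when the call began, along the tool's axes at that moment; what a row does not reach only later rows make up. Full scale, the value 1, is 0.2 m for a shift and 90 degrees for a turn. A row lasts 1/8 s, in which the tool goes at most 62.5 mm and 10.7 degrees, less where a joint would pass 70% of its speed; a pose out of reach is approached as far as the arm can. A call with a number of a shift or a turn outside -1 to 1 is refused whole. A call with a gripper value outside its range is refused whole. The fingers move at their own pace and stop on an object; "squeeze" is the grip in N (left out, the last holds). Time passes only in rows, so rows that repeat a pose let the fingers close. It gives the time, the measured TCP pose, the force and the opening at its end, in the units of the state.
- r.read_state(): the state, without advancing time (a new reading comes with each control period).
- eyes.camera(name): name is "side" or "top"; returns a dict with "image" (420x560x3 uint8, red, green, blue), "mtx" (3x3 intrinsics, pixels), "dist" ([k1, k2, p1, p2, k3] as OpenCV has them; the pictures are not rectified), "R" (3x3) and "t" (3): a world point X has camera coordinates R X + t. Camera axes: x right, y down, z forward; pixel columns grow to the right and rows downward; lengths in m; the calibration is good to about 2 mm. A picture is of the moment at which its call begins. There is no depth.
- job.close_job(): hands the job in, once; it reports no verdict.
Trained networks look in a picture, given as the dict that the camera call returned (one of the last four; its "shot" number tells which), for a name from the list of things; names that differ only in an ending like _2 or _b are one class to them, and where a whole thing is asked for, a point or a joint stands for the part that bears it (a point fixed in the world has none). Each returns a list of dicts, best first, with "p" (0 to 1); they miss things now and then, are a little off and sometimes report something else, mostly with a low value. They report only what shows in the picture. A call takes as long as a camera call. They do not tell look-alikes from the thing itself.
- eyes.regions_of(picture, label): "region" (420x560 bool, what is visible of it) and "xy" ([column, row] in pixels, amid what is visible of it).
- eyes.landmark_of(picture, label): "xy" ([column, row] in pixels: a listed point, or the origin of a listed thing).
The state is a dict: "time": time; "joint_positions": joint angles; "joint_vel": joint speeds; "joint_torque": joint torques, N m; "ee_pos": TCP position; "eef_rot": TCP orientation; "ft_force": force on the tool from outside, world axes, zero at the start; "torque": the same for the moment, N m; "width": finger opening in m.
Only numpy, scipy, OpenCV 4.12 (cv2) and the standard library are available. Lean on these libraries where they do the work, as an engineer would, in place of code of your own. Each camera call takes 0.05 s, during which the arm holds its last target. There are 200 camera calls.

## Working session

There is one attempt and no reset: what is moved stays moved. The work goes in short steps, Python scripts to look and compute and a tool call to move; the robot and the scene stay as the last step left them, time stands still between calls to the robot, and variables do not carry over. Pictures are saved under pics/ and viewed, about 12 in all and at most 16, crops included, and the job is handed in when it is done.

Besides the shell and the picture viewer there is one more tool, called in YAML: its name, and indented under it one key for each argument. play_rows: Moves the arm, as the interface text tells. Shift numbers are shares of 0.2 m and turn numbers shares of 90 degrees, none past 1 either way. Its arguments: {"type":"object","properties":{"motion":{"type":"array","items":{"type":"array","items":{"type":"number"}}},"squeeze":{"type":"number"}},"required":["motion"]}

```bash
mkdir -p pics; cat > h.py <<'E'
import numpy as np, cv2
from bench import r, eyes, job
from scipy.spatial.transform import Rotation as Ro
def ray(c,xy,z):
    u=cv2.undistortPoints(np.array([[xy]],float),c["mtx"],np.array(c["dist"]))[0,0]
    R=np.array(c["R"]);t=np.array(c["t"]);d=R.T@np.array([u[0],u[1],1]);o=-R.T@t
    return (o+d*(z-o[2])/d[2])
def proj(c,P):
    return cv2.projectPoints(np.array(P,float).reshape(-1,3),cv2.Rodrigues(np.array(c["R"]))[0],np.array(c["t"]),c["mtx"],np.array(c["dist"]))[0][:,0]
def save(img,n): cv2.imwrite("pics/"+n,np.ascontiguousarray(img[:,:,::-1]))
E
python3 - <<'E'
from h import *
s=r.read_state();print(s)
for n in("top","side"):
    c=eyes.camera(n);save(c["image"],n+"0.png");print(n,-np.array(c["R"]).T@c["t"],c["mtx"])
    for l in["carton_20","carton_35","carton_50","carton_62","lane_30","lane_45","lane_60","lane_72","bottle_a"]:
        for d in eyes.landmark_of(c,l)[:4]: print(l,round(d["p"],2),np.round(d["xy"]),np.round(ray(c,d["xy"],0),3)[:2])
E
```

```text
{'time': 0.0, 'joint_positions': array([-1.1336117 ,  0.33287966, -0.06465301,  1.46090684,  0.02157329,
        1.34990054, -0.08850375]), 'joint_vel': array([ 1.29139765e-04,  8.03365825e-05, -3.90652889e-04, -6.59860408e-04,
        4.97261740e-04,  8.37619494e-04,  9.68092082e-04]), 'joint_torque': array([-6.36541099e-04, -6.23258829e+01,  2.39835971e-02, -3.89886153e+01,
       -6.14388823e-02,  4.00896370e-02,  1.93971769e-04]), 'ee_pos': array([0.2772032 , 0.55974758, 0.22176541]), 'eef_rot': array([ 2.27889063e-01,  9.73686851e-01, -6.87339933e-04, -1.33642821e-04]), 'ft_force': array([-0.09340759, -0.226977  ,  0.64419701]), 'torque': array([ 0.01174008, -0.02017077,  0.01396303]), 'width': 0.08684584480253088}
top [ 3.71883895e-01 -6.12631748e-04  1.18255739e+00] [[420.0585077    0.         278.12922078]
 [  0.         420.0585077  203.45982332]
 [  0.           0.           1.        ]]
carton_20 0.93 [352. 197.] [ 0.584 -0.202]
carton_20 0.86 [396. 202.] [ 0.573 -0.33 ]
carton_20 0.7 [401. 248.] [ 0.441 -0.341]
carton_20 0.68 [309. 202.] [ 0.566 -0.08 ]
carton_35 0.93 [35
[... 2106 characters left out ...]
62 [238. 222.] [0.471 0.074]
lane_30 0.56 [182. 161.] [0.497 0.345]
lane_30 0.56 [199. 180.] [0.486 0.252]
lane_45 0.71 [217. 201.] [0.475 0.162]
lane_45 0.62 [238. 222.] [0.471 0.074]
lane_45 0.56 [182. 161.] [0.497 0.345]
lane_45 0.56 [199. 180.] [0.486 0.252]
lane_60 0.71 [217. 201.] [0.475 0.162]
lane_60 0.62 [238. 222.] [0.471 0.074]
lane_60 0.56 [182. 161.] [0.497 0.345]
lane_60 0.56 [199. 180.] [0.486 0.252]
lane_72 0.71 [217. 201.] [0.475 0.162]
lane_72 0.62 [238. 222.] [0.471 0.074]
lane_72 0.56 [182. 161.] [0.497 0.345]
lane_72 0.56 [199. 180.] [0.486 0.252]
bottle_a 0.91 [273. 270.] [ 0.439 -0.081]
bottle_a 0.73 [312. 299.] [ 0.449 -0.191]
bottle_a 0.28 [357. 266.] [ 0.579 -0.207]
```

```bash
python3 - <<'E'
import cv2
a=cv2.imread("pics/top0.png")[130:310,130:450];cv2.imwrite("pics/top0c.png",cv2.resize(a,(800,450),interpolation=cv2.INTER_CUBIC))
a=cv2.imread("pics/side0.png")[130:400,150:470];cv2.imwrite("pics/side0c.png",cv2.resize(a,(711,600),interpolation=cv2.INTER_CUBIC))
E
```

```text
(no output)
```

View pics/top0c.png

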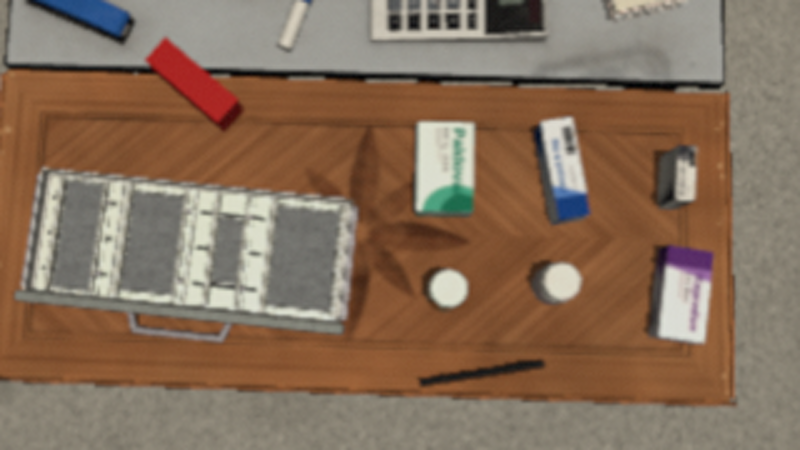

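View pics/side0c.png

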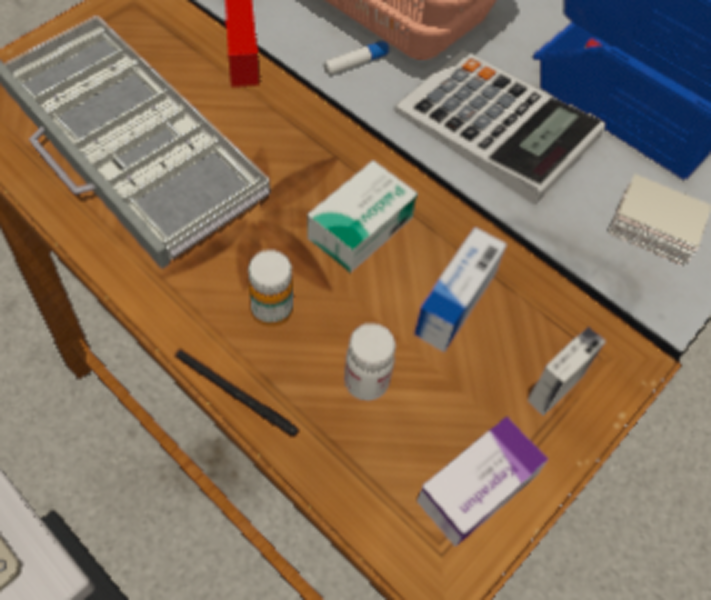

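Top crop, left to right. Lanes: 45 at (78,235), 60 at (152,243), 30 at (229,250), 72 at (305,258). Cartons: green 62 at (445,168), blue 35 at (563,168), grey 20 at (680,177), purple 50 at (683,295). Bottles are at (447,288) amber and (560,283) white. The possible mix-ups are the red block at (195,83), which looks like carton_35, the blue item at (80,15), and purple versus green; colours settle these. Next I fit poses by silhouettes.

```bash
cat >> h.py <<'E'
from scipy.optimize import minimize
S=4
def hull(c,p,dim):
    w,l,h=dim;x,y,a=p
    C=np.array([[i*w/2,j*l/2] for i in(-1,1) for j in(-1,1)])@np.array([[np.cos(a),np.sin(a)],[-np.sin(a),np.cos(a)]])+[x,y]
    P=np.vstack([np.c_[C,np.full(4,z)] for z in dim[3:] or (0,h)]) if 0 else np.vstack([np.c_[C,np.full(4,z)] for z in (0,h)])
    return cv2.convexHull(proj(c,P).astype(np.float32))
def iou(c,m,p,dim):
    H=hull(c,p,dim); im=np.zeros(m.shape,np.uint8)
    cv2.fillConvexPoly(im,np.round((H+0.5)*16*S-8).astype(np.int32),1,shift=4)
    return (im&m).sum()/max(1,(im|m).sum())
def fit(obs,p0,dim):
    big=[(c,cv2.resize(cv2.GaussianBlur(m.astype(np.float32),(0,0),.6),None,fx=S,fy=S,interpolation=cv2.INTER_LINEAR)>.5) for c,m in obs]
    big=[(c,m.astype(np.uint8)) for c,m in big]
    best=None
    f=lambda q:-sum(iou(c,m,(q[0]/100,q[1]/100,q[2]/5),dim) for c,m in big)
    for da in np.radians([-20,-8,0,8,20]):
        q0=np.array([p0[0]*100,p0[1]*100,(p0[2]+da)*5])
        o=minimize(f,q0,method="Nelder-Mead",options=dict(initial_simplex=q0+np.vstack([np.zeros(3),np.eye(3)]),xatol=1e-2,fatol=1e-4))
        if best is None or o.fun<best.fun:best=o
    q=best.x;return np.array([q[0]/100,q[1]/100,q[2]/5]),-best.fun/len(obs)
def observe(cams,label,p0,rad=.05):
    obs=[]
    for c in cams:
        L=[(np.hypot(*(np.array(d["xy"])-proj(c,[p0[0],p0[1],.03])[0])),d) for d in eyes.regions_of(c,label)]
        if L:
            k,d=min(L,key=lambda t:t[0])
            if k<22: obs.append((c,np.array(d["region"])))
    return obs
DIM=dict(carton_20=(.02,.06,.075),carton_35=(.035,.11,.055),carton_50=(.05,.1,.044),carton_62=(.062,.1,.044))
E
cat > fit0.py <<'E'
from h import *
cams=[eyes.camera("top"),eyes.camera("side")]
ov=[c["image"].copy() for c in cams]
T=dict(carton_62=(.568,-.077,0),carton_35=(.58,-.2,.15),carton_20=(.57,-.33,-.1),carton_50=(.44,-.338,-.1))
T2=dict(lane_45=(.495,.343,-.1),lane_60=(.483,.25,-.1),lane_30=(.48,.173,-.1),lane_72=(.472,.085,-.1))
for k,p in {**T,**T2}.items():
    dim=DIM.get(k,(.13,.083,.021))
    obs=observe(cams,k,p)
    if not obs: print(k,"none");continue
    q,s=fit(obs,p,dim)
    print(k,len(obs),np.round(q[:2],4),"yaw",round(np.degrees(q[2]),1),"iou",round(s,3),[np.round(fit([o],q,dim)[0],4) for o in obs])
    for c,im in zip(cams,ov): cv2.polylines(im,[np.round(hull(c,q,dim)*8).astype(int)],True,(255,0,255),1,cv2.LINE_AA,3)
save(cv2.resize(ov[0][130:310,130:450],(800,450),interpolation=cv2.INTER_CUBIC),"fit_top.png")
E
python3 fit0.py
```

```text
carton_62 2 [ 0.575 -0.074] yaw 90.9 iou 0.958 [array([ 0.5745, -0.0735,  1.5914]), array([ 0.575 , -0.0737,  1.5795])]
carton_35 2 [ 0.5768 -0.2037] yaw -79.0 iou 0.933 [array([ 0.5768, -0.2037, -1.3785]), array([ 0.5768, -0.2037, -1.3784])]
carton_20 2 [ 0.57   -0.3294] yaw -93.8 iou 0.93 [array([ 0.57  , -0.3284, -1.584 ]), array([ 0.5696, -0.33  , -1.6521])]
carton_50 2 [ 0.4423 -0.3368] yaw 84.0 iou 0.953 [array([ 0.4424, -0.3363,  1.4742]), array([ 0.442 , -0.3371,  1.4594])]
lane_45 2 [0.4907 0.3339] yaw -8.3 iou 0.818 [array([ 0.4903,  0.3318, -0.1175]), array([ 0.4953,  0.3453, -0.0754])]
lane_60 2 [0.4853 0.25  ] yaw -5.4 iou 0.857 [array([ 0.4851,  0.2478, -0.1043]), array([ 0.4896,  0.2513, -0.1343])]
lane_30 2 [0.4789 0.1651] yaw -4.5 iou 0.793 [array([ 0.4785,  0.1647, -0.0714]), array([ 0.4838,  0.1785, -0.0954])]
lane_72 2 [0.4727 0.0813] yaw -5.3 iou 0.866 [array([ 0.472 ,  0.0809, -0.0791]), array([ 0.4746,  0.0878, -0.1535])]
```

View pics/fit_top.png

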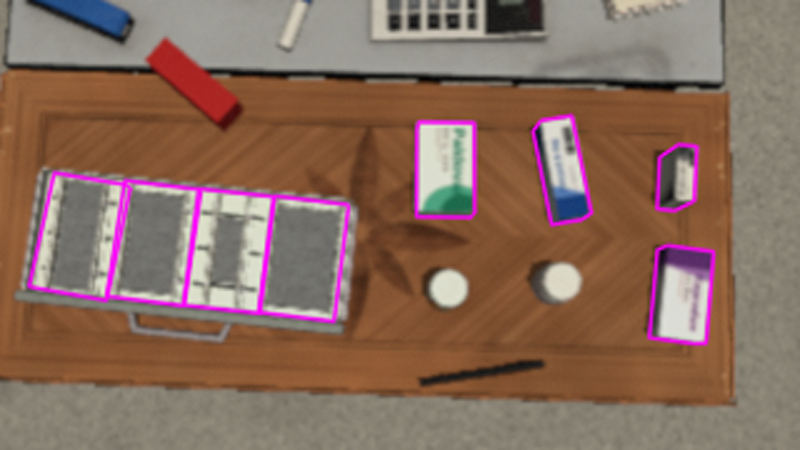

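Fits match the picture well for the cartons. I refine the drawer using the grey liners, with visibility through guides and stops modelled.

```bash
cat > lanes.py <<'E'
from h import *
L=[(.045,.122),(.06,.112),(.03,.072),(.072,.112)]
def quad(c,q,yl,w,l,z):
    x,y,a,z0=q
    P=np.array([[-l/2,yl-w/2],[l/2,yl-w/2],[l/2,yl+w/2],[-l/2,yl+w/2]])@np.array([[np.cos(a),np.sin(a)],[-np.sin(a),np.cos(a)]])+[x,y]
    return proj(c,np.c_[P,np.full(4,z0+z)]).astype(np.float32)
def model(c,q):
    out=np.zeros((420*4,560*4),np.uint8)
    for i,(w,l) in enumerate(L):
        yl=(1.5-i)*.085
        A=quad(c,q,yl,w,l,.003)
        for B in(quad(c,q,yl,w,l+.06,.017),quad(c,q,yl,w+.06,l,.013)):
            A=cv2.intersectConvexConvex(A,B)[1]
            if A is None: break
        if A is not None: cv2.fillConvexPoly(out,np.round((A+.5)*64-8).astype(np.int32),1,shift=4)
    return out
cams=[eyes.camera("top"),eyes.camera("side")]
obs=[]
for c in cams:
    im=cv2.resize(c["image"],None,fx=4,fy=4,interpolation=cv2.INTER_LINEAR)
    hsv=cv2.cvtColor(im,cv2.COLOR_RGB2HSV)
    g=((hsv[...,1]<60)&(hsv[...,2]<175)).astype(np.uint8)
    g=cv2.morphologyEx(g,cv2.MORPH_OPEN,np.ones((17,17)))
    q=(.482,.21,np.radians(-5.3),.0)
    roi=cv2.dilate(model(c,q),np.ones((45,45)))
    obs.append((c,g&roi))
    print("grey level",np.median(im[(g&roi)>0],0))
def f(v,sel=(0,1)):
    q=(v[0]/100,v[1]/100,v[2]/10,v[3]/100);s=0
    for k in sel:
        c,g=obs[k];m=model(c,q);s-=(m&g).sum()/(m|g).sum()
    return s
for sel in((0,1),(0,),(1,)):
    q0=np.array([48.2,21,-.92,.0+.2])
    for _ in range(2):
        o=minimize(f,q0,args=(sel,),method="Nelder-Mead",options=dict(initial_simplex=q0+np.vstack([np.zeros(4),np.eye(4)*.5]),xatol=5e-3,fatol=1e-4)); q0=o.x
    v=o.x;print(sel,"iou",-o.fun/len(sel),"xy",v[:2]/100,"yaw",np.degrees(v[2]/10),"z0",v[3]/100)
    if len(sel)==2:
        q=(v[0]/100,v[1]/100,v[2]/10,v[3]/100);R2=np.array([[np.cos(q[2]),-np.sin(q[2])],[np.sin(q[2]),np.cos(q[2])]])
        for i,n in enumerate(("45","60","30","72")): print(n,np.round(R2@[0,(1.5-i)*.085]+q[:2],4))
        t=[]
        for k in(0,1):
            c,g=obs[k];im=cv2.resize(c["image"],None,fx=4,fy=4);
            for mm,col in((g,(0,255,0)),(model(c,q),(255,0,255))): cv2.drawContours(im,cv2.findContours(mm,0,2)[0],-1,col,1)
            t.append(cv2.resize(im[[slice(740,1080),slice(540,960)][k],[slice(500,1120),slice(560,1100)][k]],(640,300)))
        save(np.vstack(t),"lanes.png")
E
python3 lanes.py
```

```text
grey level [114. 114. 108.]
grey level [127. 126. 121.]
(0, 1) iou 0.6028536239732746 xy [0.48115061 0.20604354] yaw -4.393623872093506 z0 0.01682597782842847
45 [0.4909 0.3332]
60 [0.4844 0.2484]
30 [0.4779 0.1637]
72 [0.4714 0.0789]
(0,) iou 0.7522059062937518 xy [0.47975542 0.20500279] yaw -4.135985173439624 z0 0.03808294943023673
(1,) iou 0.5919735832114357 xy [0.44219291 0.1393518 ] yaw -5.044899582852746 z0 0.0876816569274809
```

View pics/lanes.png

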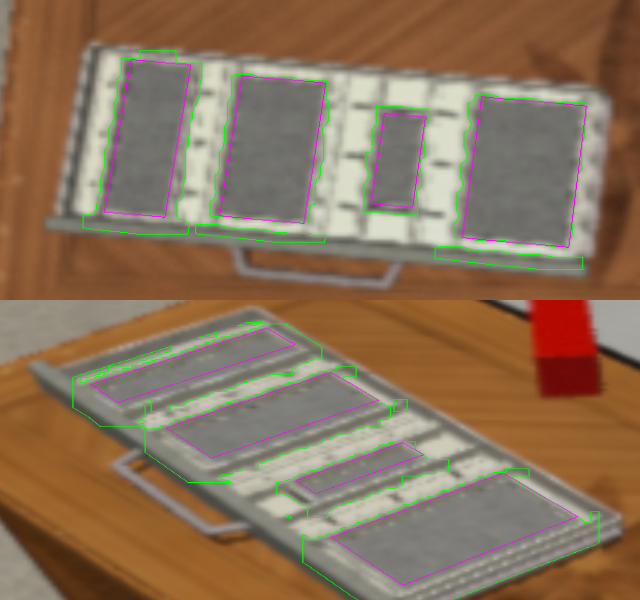

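```bash
sed -i 's/q=(.482,.21,np.radians(-5.3),.0)/q=(.4812,.206,np.radians(-4.6),.008)/; s/np.ones((45,45))/np.ones((19,19))/; s/<175)/<(150,160)[len(obs)])/; s/np.ones((17,17))/np.ones((9,9))/; s/q0=np.array(\[48.2,21,-.92,.0+.2\])/q0=np.array([48.1,20.6,-.8,.8])/; s/np.eye(4)\*.5/np.eye(4)*.4/; s/lanes.png/lanes2.png/' lanes.py; python3 lanes.py
```

```text
grey level [114. 113. 108.]
grey level [127. 126. 121.]
(0, 1) iou 0.7658716854413244 xy [0.48157994 0.20853947] yaw -4.428161582062332 z0 0.013330581208387995
45 [0.4914 0.3357]
60 [0.4849 0.2509]
30 [0.4783 0.1662]
72 [0.4717 0.0814]
(0,) iou 0.8897332320121586 xy [0.48153022 0.20827576] yaw -4.373121088436649 z0 0.01960497783300254
(1,) iou 0.6832690702388997 xy [0.46889006 0.18660931] yaw -4.231793811824938 z0 0.038301820906794515
```

View pics/lanes2.png

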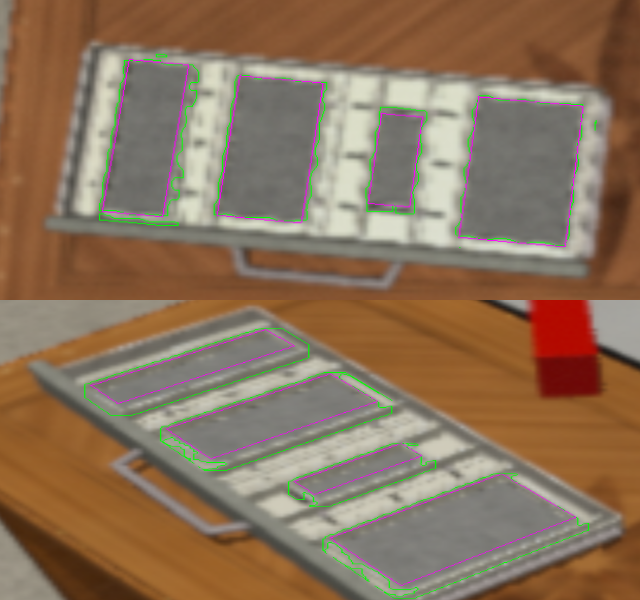

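```bash
sed -i 's#v\[3\]/100);s=0#.004);s=0#; s#q=(v\[0\]/100,v\[1\]/100,v\[2\]/10,v\[3\]/100);R2#q=(v[0]/100,v[1]/100,v[2]/10,.004);R2#; s/for sel in((0,1),(0,),(1,))/for sel in((0,1),(0,),(1,))/; s/if len(sel)==2:/if 1:/; s/lanes2.png/lanes3_%d.png"%len(sel)+"/' lanes.py; sed -i 's/"lanes3_%d.png"%len(sel)+""/"lanes3_%s.png"%"".join(map(str,sel))/' lanes.py; python3 lanes.py
```

```text
grey level [114. 113. 108.]
grey level [127. 126. 121.]
(0, 1) iou 0.7586567726256195 xy [0.48331978 0.20998362] yaw -4.293497753954834 z0 0.004932968896064529
45 [0.4929 0.3371]
60 [0.4865 0.2524]
30 [0.4801 0.1676]
72 [0.4738 0.0828]
(0,) iou 0.8801473993677131 xy [0.48282577 0.20918671] yaw -4.387929005171144 z0 0.0070233582080361815
45 [0.4926 0.3363]
60 [0.4861 0.2516]
30 [0.4796 0.1668]
72 [0.4731 0.0821]
(1,) iou 0.6399839663292916 xy [0.48304401 0.21028287] yaw -4.472123495872989 z0 0.0059321624393743775
45 [0.493  0.3374]
60 [0.4864 0.2527]
30 [0.4797 0.1679]
72 [0.4731 0.0832]
```

View pics/lanes3_0.png

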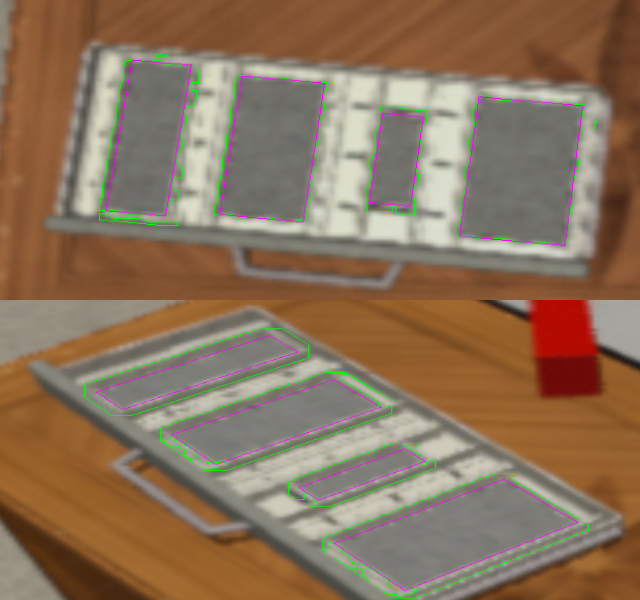

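The two cameras agree once the base is held near 4 mm: drawer centre (0.483, 0.2097), yaw −4.4°. Next is a small planner that gives numbers for the moves.

```bash
cat > plan.py <<'E'
from h import *
# waypoint: x,y,z,jaw angle deg,open%,rows
CART=dict(c62=(.5750,-.0740,90.9,.026),c35=(.5768,-.2037,101.,.030),c20=(.5700,-.3294,86.2,.045),c50=(.4423,-.3368,84.,.026))
LANE=dict(c62=(.4731,.0826),c35=(.4928,.3368),c20=(.4797,.1673),c50=(.4863,.2521))
LA=85.6
def RT(phi):
    p=np.radians(phi);y=np.array([np.cos(p),np.sin(p),0]);z=np.array([0,0,-1.]);return np.c_[np.cross(y,z),y,z]
def plan(wps,start=None):
    s=r.read_state();P=np.array(s["ee_pos"]);R=Ro.from_quat(s["eef_rot"]).as_matrix()
    print("t",round(s["time"],2),"P",P.round(4),"w",round(s["width"],4),"jaw",round(np.degrees(np.arctan2(R[1,1],R[0,1])),2))
    for w in wps:
        T=np.array(w[:3]);Rt=RT(w[3]);op=w[4];nr=w[5] if len(w)>5 else 5
        n=int(np.ceil(max(np.abs(R.T@(T-P)).max()/.199,1e-6)));P0=P
        for k in range(1,n+1):
            Q=P0+(T-P0)*k/n;Rk=Rt
            sh=R.T@(Q-P)/.2;tu=Ro.from_matrix(R.T@Rk).as_rotvec()/(np.pi/2)
            m=max(3,int(np.ceil(np.linalg.norm(Q-P)/.055)),int(np.ceil(np.abs(tu).max()*90/9.5)))
            print("rows>=%d"%m,[float(a) for a in np.r_[sh,tu].round(3)]+[op],"->",Q.round(3));P=Q;R=Rk
E
python3 -c "
from plan import *
x,y,a,z=CART['c62']
plan([(x,y,.15,a,100),(x,y,.09,a,100)])"
```

```text
t 2.2 P [0.2773 0.5601 0.2226] w 0.0865 jaw 63.66
rows>=5 [-0.914, -0.727, 0.121, 0.0, -0.0, -0.303, 100] -> [0.377 0.349 0.198]
rows>=5 [-0.479, -1.065, 0.121, 0.0, 0.0, 0.0, 100] -> [0.476 0.137 0.174]
rows>=5 [-0.479, -1.065, 0.121, 0.0, 0.0, 0.0, 100] -> [ 0.575 -0.074  0.15 ]
rows>=3 [0.0, -0.0, 0.3, 0.0, 0.0, 0.0, 100] -> [ 0.575 -0.074  0.09 ]
```

play_rows:
  motion:
    - [-0.3, -0.24, 0.04, 0, 0, -0.1, 100]
    - [-0.6, -0.48, 0.08, 0, 0, -0.2, 100]
    - [-0.914, -0.727, 0.121, 0, 0, -0.303, 100]
    - [-0.914, -0.727, 0.121, 0, 0, -0.303, 100]
    - [-0.914, -0.727, 0.121, 0, 0, -0.303, 100]

```text
time: 2.82
ee_pos: [0.3788, 0.3451, 0.1984]
eef_rot: [-0.005, 1.0, -0.0, 0.0]
ft_force: [-0.2, 0.1, -0.7]
width: 0.0876
```

```bash
sed -i 's#np.abs(R.T@(T-P)).max()/.199#np.linalg.norm(T-P)/.199#' plan.py; python3 -c "
from plan import *
x,y,a,z=CART['c62']
plan([(x,y,.15,a,100),(x,y,.09,a,100)])"
```

```text
t 2.83 P [0.3788 0.3451 0.1984] w 0.0876 jaw 90.56
rows>=3 [-0.32, -0.702, 0.081, -0.0, 0.0, -0.004, 100] -> [0.444 0.205 0.182]
rows>=3 [-0.316, -0.703, 0.081, 0.0, 0.0, 0.0, 100] -> [0.51  0.066 0.166]
rows>=3 [-0.316, -0.703, 0.081, 0.0, 0.0, 0.0, 100] -> [ 0.575 -0.074  0.15 ]
rows>=3 [-0.0, 0.0, 0.3, 0.0, 0.0, 0.0, 100] -> [ 0.575 -0.074  0.09 ]
```

play_rows:
  motion:
    - [-0.32, -0.7, 0.08, 0, 0, -0.004, 100]
    - [-0.32, -0.7, 0.08, 0, 0, -0.004, 100]
    - [-0.32, -0.7, 0.08, 0, 0, -0.004, 100]

```text
time: 3.2
ee_pos: [0.4439, 0.2075, 0.1823]
eef_rot: [-0.01, 1.0, -0.0, 0.0]
ft_force: [-0.1, 0.4, 0.2]
width: 0.0874
```

play_rows:
  motion:
    - [-0.316, -0.703, 0.08, 0, 0, 0, 100]
    - [-0.316, -0.703, 0.08, 0, 0, 0, 100]
    - [-0.316, -0.703, 0.08, 0, 0, 0, 100]

```text
time: 3.58
ee_pos: [0.5103, 0.0682, 0.1663]
eef_rot: [-0.01, 1.0, -0.0, 0.0]
ft_force: [0.3, 0.5, 0.1]
width: 0.0873
```

play_rows:
  motion:
    - [-0.316, -0.703, 0.08, 0, 0, 0, 100]
    - [-0.316, -0.703, 0.08, 0, 0, 0, 100]
    - [-0.316, -0.703, 0.08, 0, 0, 0, 100]
    - [-0.316, -0.703, 0.08, 0, 0, 0, 100]
    - [-0.316, -0.703, 0.08, 0, 0, 0, 100]

```text
time: 4.2
ee_pos: [0.5757, -0.0667, 0.1502]
eef_rot: [-0.012, 1.0, 0.0, -0.0]
ft_force: [0.5, -0.6, 0.0]
width: 0.087
```

```bash
python3 -c "
from plan import *
x,y,a,z=CART['c62']
plan([(x,y,.09,a,100),(x,y,z,a,100),(x,y,.15,a,0)])
c=eyes.camera('side');save(cv2.resize(c['image'][140:300,220:380],(640,640)[:2] and (600,600),interpolation=cv2.INTER_CUBIC),'pre62.png')"
```

```text
t 4.2 P [ 0.5757 -0.0667  0.1502] w 0.087 jaw 91.39
rows>=3 [0.004, -0.037, 0.301, 0.001, -0.0, 0.005, 100] -> [ 0.575 -0.074  0.09 ]
rows>=3 [0.0, 0.0, 0.32, 0.0, 0.0, 0.0, 100] -> [ 0.575 -0.074  0.026]
rows>=3 [0.0, 0.0, -0.62, 0.0, 0.0, 0.0, 0] -> [ 0.575 -0.074  0.15 ]
```

View pics/pre62.png

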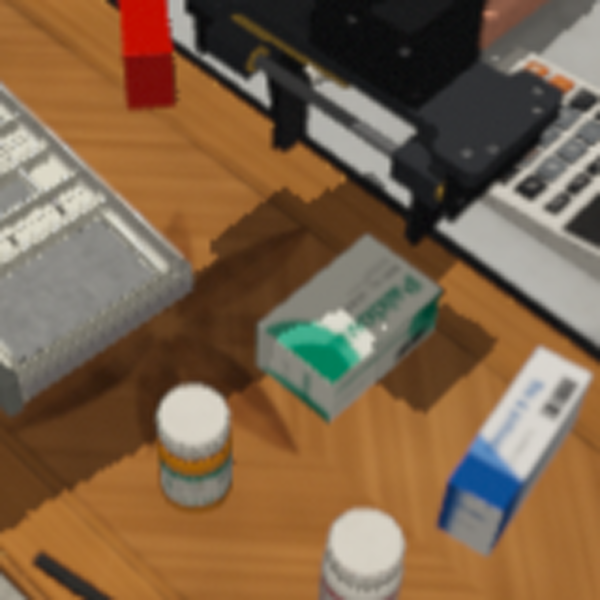

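The crop shows the jaws over the green carton at (350,325), with the bottles clear of them. Descending.

play_rows:
  motion:
    - [0.004, -0.037, 0.3, 0, 0, 0.005, 100]
    - [0.004, -0.037, 0.3, 0, 0, 0.005, 100]
    - [0.004, -0.037, 0.3, 0, 0, 0.005, 100]
    - [0.004, -0.037, 0.3, 0, 0, 0.005, 100]

```text
time: 4.75
ee_pos: [0.5763, -0.0754, 0.0926]
eef_rot: [-0.008, 1.0, 0.0, 0.002]
ft_force: [0.4, 0.3, 0.6]
width: 0.0871
```

play_rows:
  motion:
    - [0, 0, 0.16, 0, 0, 0, 100]
    - [0, 0, 0.32, 0, 0, 0, 100]
    - [0, 0, 0.32, 0, 0, 0, 100]

```text
time: 5.12
ee_pos: [0.5741, -0.0755, 0.0257]
eef_rot: [-0.007, 1.0, 0.0, -0.001]
ft_force: [0.2, -0.6, 0.8]
width: 0.0869
```

play_rows:
  motion:
    - [0, 0, 0, 0, 0, 0, 0]
    - [0, 0, 0, 0, 0, 0, 0]
    - [0, 0, 0, 0, 0, 0, 0]
    - [0, 0, 0, 0, 0, 0, 0]
    - [0, 0, 0, 0, 0, 0, 0]
  squeeze: 20

```text
time: 5.75
ee_pos: [0.5755, -0.0757, 0.0272]
eef_rot: [-0.007, 1.0, 0.0, 0.001]
ft_force: [-1.5, 1.1, 6.5]
width: 0.0619
```

```bash
cat > go.py <<'E'
import sys
from plan import *
k,st=sys.argv[1:3]
x,y,a,z=CART[k];lx,ly=LANE[k]
if st=="pick": plan([(x,y,z+.08,a,100),(x,y,z,a,100)])
if st=="carry":
    s=r.read_state()["ee_pos"]
    plan([(s[0],s[1],.15,a,0),(lx,ly,.15,LA,0),(lx,ly,.008+z+.025,LA,0)])
if st=="down": plan([(lx,ly,.0085+z,LA,0)])
if st=="up": plan([(lx,ly,.16,LA,60)])
E
python3 go.py c62 carry
```

```text
t 5.75 P [ 0.5755 -0.0757  0.0272] w 0.0619 jaw 90.84
rows>=3 [-0.001, 0.0, -0.614, 0.0, 0.001, -0.001, 0] -> [ 0.576 -0.076  0.15 ]
rows>=4 [0.5, 0.8, 0.0, 0.0, 0.0, 0.059, 0] -> [0.473 0.083 0.15 ]
rows>=3 [-0.0, -0.0, 0.455, 0.0, 0.0, 0.0, 0] -> [0.473 0.083 0.059]
```

play_rows:
  motion:
    - [0, 0, -0.3, 0, 0, 0, 0]
    - [0, 0, -0.614, 0, 0, 0, 0]
    - [0, 0, -0.614, 0, 0, 0, 0]

```text
time: 6.12
ee_pos: [0.5777, -0.0765, 0.1543]
eef_rot: [-0.007, 1.0, 0.0, 0.004]
ft_force: [0.3, 0.2, -1.5]
width: 0.0619
```

play_rows:
  motion:
    - [0.12, 0.2, 0, 0, 0, 0.015, 0]
    - [0.25, 0.4, 0, 0, 0, 0.03, 0]
    - [0.38, 0.6, 0, 0, 0, 0.045, 0]
    - [0.5, 0.8, 0, 0, 0, 0.059, 0]
    - [0.5, 0.8, 0, 0, 0, 0.059, 0]

```text
time: 6.75
ee_pos: [0.4705, 0.0857, 0.1482]
eef_rot: [0.036, 0.999, 0.0, -0.001]
ft_force: [1.3, 0.0, -1.1]
width: 0.0616
```

play_rows:
  motion:
    - [0, 0, 0.2, 0, 0, 0, 0]
    - [0, 0, 0.4, 0, 0, 0, 0]
    - [0, 0, 0.4, 0, 0, 0, 0]
    - [0, 0, 0.4, 0, 0, 0, 0]

```text
time: 7.25
ee_pos: [0.4733, 0.0822, 0.0701]
eef_rot: [0.039, 0.999, 0.0, 0.0]
ft_force: [0.3, 0.9, -0.6]
width: 0.0622
```

```bash
cat > held.py <<'E'
import sys
from plan import *
k=sys.argv[1];x,y,a,z=CART[k];lx,ly=LANE[k]
plan([(lx,ly,.0085+z,LA,0)])
P=np.array(r.read_state()["ee_pos"]);zu=P[2]-z
o=[];t=np.radians(-4.4);R2=np.array([[np.cos(t),-np.sin(t)],[np.sin(t),np.cos(t)]])
w,l,h=DIM["carton_"+k[1:]]
for n in("top","side"):
    c=eyes.camera(n);im=cv2.resize(c["image"],None,fx=4,fy=4,interpolation=cv2.INTER_CUBIC)
    def dr(cx,cy,w,l,zz,col):
        q=np.array([[i*l/2,j*w/2] for i,j in((-1,-1),(1,-1),(1,1),(-1,1))])@R2.T+[cx,cy]
        cv2.polylines(im,[np.round(proj(c,np.c_[q,np.full(4,zz)])*4+1.5).astype(int)],True,col,1)
    for i,(W,Lg) in enumerate([(.045,.122),(.06,.112),(.03,.072),(.072,.112)]):
        p=R2@[0,(1.5-i)*.085]+[.483,.2097]; dr(p[0],p[1],W,Lg,.007,(0,255,0))
    dr(P[0],P[1],w,l,zu,(255,0,255)); dr(P[0],P[1],w,l,zu+h,(255,0,255))
    u=proj(c,[lx,ly,.03])[0]*4;H=(250,220)[n=="top"]
    a0=max(0,int(u[1])-H);b0=max(0,int(u[0])-H)
    o.append(cv2.resize(im[a0:a0+2*H,b0:b0+2*H],(400,400)))
save(np.hstack(o),sys.argv[2])
E
python3 held.py c62 held62.png
```

```text
t 7.25 P [0.4733 0.0822 0.0701] w 0.0622 jaw 85.49
rows>=3 [0.001, 0.002, 0.178, 0.0, 0.0, -0.001, 0] -> [0.473 0.083 0.034]
```

View pics/held62.png

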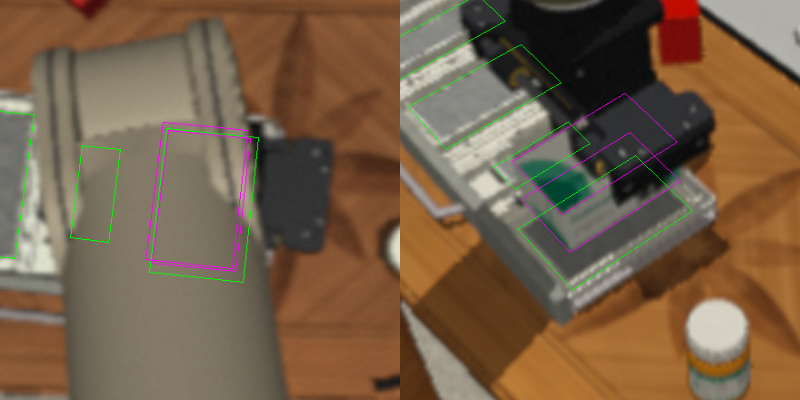

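The magenta outline of the held carton meets its near bottom corner at (570,252), so the grasp is as planned. Lowering in two parts and watching the force.

play_rows:
  motion:
    - [0, 0, 0.05, 0, 0, 0, 0]
    - [0, 0, 0.1, 0, 0, 0, 0]
    - [0, 0, 0.12, 0, 0, 0, 0]
    - [0, 0, 0.12, 0, 0, 0, 0]

```text
time: 7.85
ee_pos: [0.4723, 0.0825, 0.0447]
eef_rot: [0.039, 0.999, -0.0, -0.0]
ft_force: [-0.1, -0.1, -0.6]
width: 0.0621
```

play_rows:
  motion:
    - [0, 0, 0.03, 0, 0, 0, 0]
    - [0, 0, 0.055, 0, 0, 0, 0]
    - [0, 0, 0.055, 0, 0, 0, 0]
    - [0, 0, 0.055, 0, 0, 0, 0]

```text
time: 8.35
ee_pos: [0.4727, 0.0826, 0.0342]
eef_rot: [0.039, 0.999, 0.0, 0.0]
ft_force: [-0.9, -0.4, -0.8]
width: 0.0617
```

play_rows:
  motion:
    - [0, 0, 0.005, 0, 0, 0, 0]
    - [0, 0, 0.01, 0, 0, 0, 0]
    - [0, 0, 0.01, 0, 0, 0, 0]

```text
time: 8.72
ee_pos: [0.4728, 0.0826, 0.0331]
eef_rot: [0.039, 0.999, 0.0, 0.0]
ft_force: [-5.6, -1.7, 13.1]
width: 0.0618
```

play_rows:
  motion:
    - [0, 0, 0.005, 0, 0, 0, 0]
    - [0, 0, 0.01, 0, 0, 0, 0]
    - [0, 0, 0.01, 0, 0, 0, 0]

```text
time: 9.1
ee_pos: [0.4734, 0.0826, 0.0322]
eef_rot: [0.039, 0.999, 0.0, 0.001]
ft_force: [-9.3, -2.8, 25.9]
width: 0.0615
```

Contact at underside ≈ 6 mm, which is the lane floor. Release and lift.

play_rows:
  motion:
    - [0, 0, -0.01, 0, 0, 0, 90]
    - [0, 0, -0.01, 0, 0, 0, 90]
    - [0, 0, -0.01, 0, 0, 0, 90]
    - [0, 0, -0.01, 0, 0, 0, 90]

```text
time: 9.6
ee_pos: [0.4725, 0.0826, 0.032]
eef_rot: [0.039, 0.999, -0.0, -0.0]
ft_force: [-0.8, 0.2, -0.2]
width: 0.078
```

play_rows:
  motion:
    - [0, 0, -0.2, 0, 0, 0, 90]
    - [0, 0, -0.4, 0, 0, 0, 90]
    - [0, 0, -0.6, 0, 0, 0, 100]
    - [0, 0, -0.6, 0, 0, 0, 100]

```text
time: 10.1
ee_pos: [0.4744, 0.0831, 0.1549]
eef_rot: [0.039, 0.999, 0.001, 0.002]
ft_force: [0.2, 0.2, -0.7]
width: 0.0857
```

```bash
python3 go.py c35 pick
```

```text
t 10.1 P [0.4744 0.0831 0.1549] w 0.0857 jaw 85.52
rows>=3 [-0.311, -0.695, 0.112, 0.001, 0.003, -0.172, 100] -> [ 0.526 -0.06   0.132]
rows>=3 [-0.115, -0.753, 0.112, 0.0, 0.0, 0.0, 100] -> [ 0.577 -0.204  0.11 ]
rows>=3 [0.0, 0.0, 0.4, 0.0, 0.0, 0.0, 100] -> [ 0.577 -0.204  0.03 ]
```

play_rows:
  motion:
    - [-0.1, -0.23, 0.04, 0, 0, -0.06, 100]
    - [-0.2, -0.46, 0.08, 0, 0, -0.12, 100]
    - [-0.311, -0.695, 0.112, 0, 0.003, -0.172, 100]
    - [-0.311, -0.695, 0.112, 0, 0.003, -0.172, 100]

```text
time: 10.6
ee_pos: [0.5234, -0.0653, 0.1281]
eef_rot: [-0.093, 0.996, -0.001, -0.003]
ft_force: [0.2, 0.7, 0.0]
width: 0.0871
```

play_rows:
  motion:
    - [-0.04, -0.25, 0.04, 0, 0, 0, 100]
    - [-0.08, -0.5, 0.08, 0, 0, 0, 100]
    - [-0.115, -0.753, 0.112, 0, 0, 0, 100]
    - [-0.115, -0.753, 0.112, 0, 0, 0, 100]
    - [-0.115, -0.753, 0.112, 0, 0, 0, 100]

```text
time: 11.22
ee_pos: [0.5747, -0.2029, 0.1061]
eef_rot: [-0.096, 0.995, 0.001, -0.003]
ft_force: [-0.4, -0.0, -0.6]
width: 0.0867
```

```bash
python3 go.py c35 pick
```

```text
t 11.22 P [ 0.5747 -0.2029  0.1061] w 0.0867 jaw 101.03
rows>=3 [-0.009, -0.006, -0.019, 0.001, -0.004, 0.0, 100] -> [ 0.577 -0.204  0.11 ]
rows>=3 [0.0, 0.0, 0.4, 0.0, 0.0, 0.0, 100] -> [ 0.577 -0.204  0.03 ]
```

play_rows:
  motion:
    - [-0.009, -0.006, 0.13, 0, 0, 0, 100]
    - [-0.009, -0.006, 0.26, 0, 0, 0, 100]
    - [-0.009, -0.006, 0.38, 0, 0, 0, 100]
    - [-0.009, -0.006, 0.38, 0, 0, 0, 100]

```text
time: 11.72
ee_pos: [0.5756, -0.2026, 0.0296]
eef_rot: [-0.097, 0.995, 0.001, -0.004]
ft_force: [0.1, -0.1, 0.5]
width: 0.087
```

play_rows:
  motion:
    - [0, 0, 0, 0, 0, 0, 0]
    - [0, 0, 0, 0, 0, 0, 0]
    - [0, 0, 0, 0, 0, 0, 0]
    - [0, 0, 0, 0, 0, 0, 0]
    - [0, 0, 0, 0, 0, 0, 0]

```text
time: 12.35
ee_pos: [0.5767, -0.2052, 0.0312]
eef_rot: [-0.096, 0.995, 0.0, -0.002]
ft_force: [0.3, 0.5, -0.6]
width: 0.045
```

```bash
python3 go.py c35 carry
```

```text
t 12.35 P [ 0.5767 -0.2052  0.0312] w 0.045 jaw 101.0
rows>=3 [0.003, 0.0, -0.594, 0.0, -0.003, -0.0, 0] -> [ 0.577 -0.205  0.15 ]
rows>=4 [-0.035, 0.913, 0.0, 0.0, 0.0, 0.171, 0] -> [ 0.549 -0.025  0.15 ]
rows>=4 [0.209, 0.89, 0.0, 0.0, 0.0, 0.0, 0] -> [0.521 0.156 0.15 ]
rows>=4 [0.209, 0.89, 0.0, 0.0, 0.0, 0.0, 0] -> [0.493 0.337 0.15 ]
rows>=3 [0.0, 0.0, 0.435, 0.0, 0.0, 0.0, 0] -> [0.493 0.337 0.063]
```

Still closing (45 mm); give it time, then lift.

play_rows:
  motion:
    - [0, 0, 0, 0, 0, 0, 0]
    - [0, 0, 0, 0, 0, 0, 0]
    - [0, 0, 0, 0, 0, 0, 0]
    - [0, 0, 0, 0, 0, 0, 0]
    - [0, 0, 0, 0, 0, 0, 0]

```text
time: 12.98
ee_pos: [0.5766, -0.2051, 0.0311]
eef_rot: [-0.096, 0.995, 0.0, -0.002]
ft_force: [0.2, 0.8, 0.6]
width: 0.0348
```

play_rows:
  motion:
    - [0, 0, -0.2, 0, 0, 0, 0]
    - [0, 0, -0.4, 0, 0, 0, 0]
    - [0, 0, -0.594, 0, 0, 0, 0]
    - [0, 0, -0.594, 0, 0, 0, 0]

```text
time: 13.48
ee_pos: [0.5788, -0.2059, 0.1531]
eef_rot: [-0.096, 0.995, -0.001, 0.0]
ft_force: [0.2, -0.1, -1.2]
width: 0.0349
```

play_rows:
  motion:
    - [0, 0.23, 0, 0, 0, 0.05, 0]
    - [-0.01, 0.46, 0, 0, 0, 0.1, 0]
    - [-0.02, 0.7, 0, 0, 0, 0.15, 0]
    - [-0.035, 0.913, 0, 0, 0, 0.171, 0]
    - [-0.035, 0.913, 0, 0, 0, 0.171, 0]

```text
time: 14.1
ee_pos: [0.5485, -0.0203, 0.1489]
eef_rot: [0.035, 0.999, 0.0, -0.003]
ft_force: [0.6, -0.0, -1.1]
width: 0.0349
```

play_rows:
  motion:
    - [0.05, 0.22, 0, 0, 0, 0, 0]
    - [0.1, 0.44, 0, 0, 0, 0, 0]
    - [0.155, 0.66, 0, 0, 0, 0, 0]
    - [0.209, 0.89, 0, 0, 0, 0, 0]
    - [0.209, 0.89, 0, 0, 0, 0, 0]

```text
time: 14.72
ee_pos: [0.5201, 0.1594, 0.1491]
eef_rot: [0.035, 0.999, 0.0, -0.003]
ft_force: [0.1, -0.3, -0.7]
width: 0.0348
```

play_rows:
  motion:
    - [0.05, 0.22, 0, 0, 0, 0, 0]
    - [0.1, 0.44, 0, 0, 0, 0, 0]
    - [0.155, 0.66, 0, 0, 0, 0, 0]
    - [0.209, 0.89, 0, 0, 0, 0, 0]
    - [0.209, 0.89, 0, 0, 0, 0, 0]

```text
time: 15.35
ee_pos: [0.4919, 0.3395, 0.149]
eef_rot: [0.036, 0.999, -0.0, -0.003]
ft_force: [-0.5, -0.5, -1.0]
width: 0.035
```

```bash
python3 go.py c35 down
```

```text
t 15.35 P [0.4919 0.3395 0.149 ] w 0.035 jaw 85.89
rows>=3 [-0.009, -0.013, 0.553, -0.0, -0.004, 0.003, 0] -> [0.493 0.337 0.039]
```

play_rows:
  motion:
    - [-0.009, -0.013, 0.15, 0, -0.004, 0.003, 0]
    - [-0.009, -0.013, 0.3, 0, -0.004, 0.003, 0]
    - [-0.009, -0.013, 0.4, 0, -0.004, 0.003, 0]
    - [-0.009, -0.013, 0.4, 0, -0.004, 0.003, 0]
    - [-0.009, -0.013, 0.4, 0, -0.004, 0.003, 0]

```text
time: 15.98
ee_pos: [0.4953, 0.3332, 0.0709]
eef_rot: [0.041, 0.999, -0.0, 0.001]
ft_force: [-0.1, -0.6, -0.2]
width: 0.0351
```

```bash
python3 held.py c35 held35.png
```

```text
t 15.97 P [0.4953 0.3332 0.0709] w 0.0351 jaw 85.27
rows>=3 [0.014, 0.017, 0.162, -0.0, 0.002, -0.004, 0] -> [0.493 0.337 0.038]
```

View pics/held35.png

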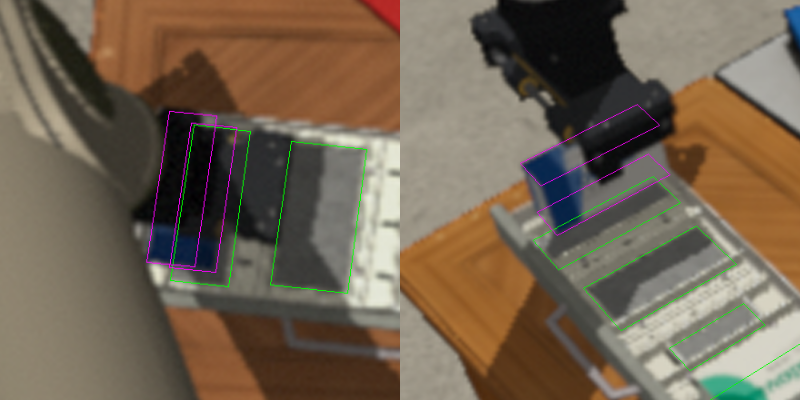

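Held outline matches the carton's blue end. Correcting by the remaining offset, then lowering in parts.

play_rows:
  motion:
    - [0.014, 0.017, 0.0, 0, 0.002, -0.004, 0]
    - [0.014, 0.017, 0.03, 0, 0.002, -0.004, 0]
    - [0.014, 0.017, 0.06, 0, 0.002, -0.004, 0]
    - [0.014, 0.017, 0.06, 0, 0.002, -0.004, 0]
    - [0.014, 0.017, 0.06, 0, 0.002, -0.004, 0]

```text
time: 16.7
ee_pos: [0.4918, 0.3376, 0.0581]
eef_rot: [0.038, 0.999, -0.0, -0.001]
ft_force: [-0.1, -0.2, 0.0]
width: 0.0348
```

play_rows:
  motion:
    - [0, 0, 0.03, 0, 0, 0, 0]
    - [0, 0, 0.06, 0, 0, 0, 0]
    - [0, 0, 0.095, 0, 0, 0, 0]
    - [0, 0, 0.095, 0, 0, 0, 0]
    - [0, 0, 0.095, 0, 0, 0, 0]

```text
time: 17.32
ee_pos: [0.4919, 0.3377, 0.0393]
eef_rot: [0.037, 0.999, -0.0, -0.001]
ft_force: [-0.1, 0.1, -0.6]
width: 0.0347
```

play_rows:
  motion:
    - [0, 0, 0.005, 0, 0, 0, 0]
    - [0, 0, 0.01, 0, 0, 0, 0]
    - [0, 0, 0.01, 0, 0, 0, 0]

```text
time: 17.7
ee_pos: [0.4918, 0.3377, 0.0372]
eef_rot: [0.037, 0.999, -0.0, -0.001]
ft_force: [-0.2, -0.3, -0.1]
width: 0.0347
```

play_rows:
  motion:
    - [0, 0, 0.004, 0, 0, 0, 0]
    - [0, 0, 0.007, 0, 0, 0, 0]
    - [0, 0, 0.007, 0, 0, 0, 0]

```text
time: 18.08
ee_pos: [0.4919, 0.3378, 0.0369]
eef_rot: [0.038, 0.999, -0.0, -0.001]
ft_force: [-3.5, -3.3, 10.6]
width: 0.0348
```

play_rows:
  motion:
    - [0, 0, 0.003, 0, 0, 0, 0]
    - [0, 0, 0.005, 0, 0, 0, 0]
    - [0, 0, 0.005, 0, 0, 0, 0]

```text
time: 18.45
ee_pos: [0.492, 0.3378, 0.0369]
eef_rot: [0.038, 0.999, 0.0, -0.001]
ft_force: [-8.0, -5.0, 20.7]
width: 0.0346
```

play_rows:
  motion:
    - [0, 0, -0.01, 0, 0, 0, 65]
    - [0, 0, -0.01, 0, 0, 0, 65]
    - [0, 0, -0.01, 0, 0, 0, 65]
    - [0, 0, -0.01, 0, 0, 0, 65]

```text
time: 18.95
ee_pos: [0.4917, 0.3376, 0.0365]
eef_rot: [0.037, 0.999, -0.0, -0.001]
ft_force: [-0.3, 0.3, 0.0]
width: 0.0561
```

play_rows:
  motion:
    - [0, 0, -0.2, 0, 0, 0, 65]
    - [0, 0, -0.4, 0, 0, 0, 65]
    - [0, 0, -0.58, 0, 0, 0, 65]
    - [0, 0, -0.58, 0, 0, 0, 65]
    - [0, 0, -0.58, 0, 0, 0, 65]

```text
time: 19.58
ee_pos: [0.4916, 0.3375, 0.152]
eef_rot: [0.037, 0.999, -0.001, -0.001]
ft_force: [-0.3, 0.6, -1.1]
width: 0.0568
```

```bash
sed -i 's/plan(\[(x,y,z+.08,a,100)/plan([(x,y,.15,a,100)/' go.py; python3 go.py c50 pick
```

```text
t 19.57 P [0.4916 0.3375 0.152 ] w 0.0568 jaw 85.71
rows>=4 [-0.002, -0.845, 0.003, -0.001, -0.001, 0.019, 100] -> [0.479 0.169 0.152]
rows>=4 [-0.027, -0.845, 0.003, 0.0, 0.0, 0.0, 100] -> [0.467 0.    0.151]
rows>=4 [-0.027, -0.845, 0.003, 0.0, 0.0, 0.0, 100] -> [ 0.455 -0.168  0.151]
rows>=4 [-0.027, -0.845, 0.003, 0.0, 0.0, 0.0, 100] -> [ 0.442 -0.337  0.15 ]
rows>=3 [0.0, 0.0, 0.62, 0.0, 0.0, 0.0, 100] -> [ 0.442 -0.337  0.026]
```

play_rows:
  motion:
    - [0, -0.21, 0, 0, 0, 0.005, 100]
    - [0, -0.42, 0, 0, 0, 0.01, 100]
    - [0, -0.64, 0, 0, 0, 0.015, 100]
    - [-0.002, -0.845, 0.003, 0, 0, 0.019, 100]
    - [-0.002, -0.845, 0.003, 0, 0, 0.019, 100]

```text
time: 20.2
ee_pos: [0.4792, 0.1656, 0.1512]
eef_rot: [0.055, 0.998, -0.001, -0.002]
ft_force: [-0.1, -0.2, -0.2]
width: 0.0861
```

play_rows:
  motion:
    - [0, -0.21, 0, 0, 0, 0, 100]
    - [-0.01, -0.42, 0, 0, 0, 0, 100]
    - [-0.02, -0.64, 0, 0, 0, 0, 100]
    - [-0.027, -0.845, 0.003, 0, 0, 0, 100]
    - [-0.027, -0.845, 0.003, 0, 0, 0, 100]

```text
time: 20.82
ee_pos: [0.4669, -0.0016, 0.1511]
eef_rot: [0.054, 0.999, -0.001, -0.001]
ft_force: [-0.2, -0.3, -1.2]
width: 0.0868
```

play_rows:
  motion:
    - [0, -0.21, 0, 0, 0, 0, 100]
    - [-0.01, -0.42, 0, 0, 0, 0, 100]
    - [-0.02, -0.64, 0, 0, 0, 0, 100]
    - [-0.027, -0.845, 0.003, 0, 0, 0, 100]
    - [-0.027, -0.845, 0.003, 0, 0, 0, 100]

```text
time: 21.45
ee_pos: [0.4549, -0.1696, 0.1507]
eef_rot: [0.054, 0.999, -0.001, -0.001]
ft_force: [0.2, 1.0, -0.3]
width: 0.0867
```

play_rows:
  motion:
    - [0, -0.21, 0, 0, 0, 0, 100]
    - [-0.01, -0.42, 0, 0, 0, 0, 100]
    - [-0.02, -0.64, 0, 0, 0, 0, 100]
    - [-0.027, -0.845, 0.003, 0, 0, 0, 100]
    - [-0.027, -0.845, 0.003, 0, 0, 0, 100]

```text
time: 22.08
ee_pos: [0.4428, -0.3378, 0.1499]
eef_rot: [0.053, 0.999, -0.001, -0.002]
ft_force: [1.6, 0.4, -0.4]
width: 0.0874
```

play_rows:
  motion:
    - [0, 0, 0.1, 0, 0, 0, 100]
    - [0, 0, 0.2, 0, 0, 0, 100]
    - [0, 0, 0.3, 0, 0, 0, 100]
    - [0, 0, 0.3, 0, 0, 0, 100]
    - [0, 0, 0.3, 0, 0, 0, 100]

```text
time: 22.7
ee_pos: [0.4436, -0.3358, 0.0912]
eef_rot: [0.052, 0.999, -0.0, -0.001]
ft_force: [0.3, 0.1, 0.6]
width: 0.087
```

```bash
sed -i 's/plan(\[(x,y,.15,a,100),/plan([/' go.py; python3 go.py c50 pick
```

```text
t 22.7 P [ 0.4436 -0.3358  0.0912] w 0.087 jaw 84.08
rows>=3 [0.006, -0.006, 0.326, -0.0, -0.001, 0.001, 100] -> [ 0.442 -0.337  0.026]
```

play_rows:
  motion:
    - [0.006, -0.006, 0.1, 0, 0, 0, 100]
    - [0.006, -0.006, 0.2, 0, 0, 0, 100]
    - [0.006, -0.006, 0.324, 0, 0, 0, 100]
    - [0.006, -0.006, 0.324, 0, 0, 0, 100]
    - [0.006, -0.006, 0.324, 0, 0, 0, 100]

```text
time: 23.32
ee_pos: [0.4416, -0.3382, 0.0267]
eef_rot: [0.052, 0.999, -0.0, -0.0]
ft_force: [1.1, 0.5, 0.1]
width: 0.087
```

play_rows:
  motion:
    - [0, 0, 0, 0, 0, 0, 0]
    - [0, 0, 0, 0, 0, 0, 0]
    - [0, 0, 0, 0, 0, 0, 0]
    - [0, 0, 0, 0, 0, 0, 0]
    - [0, 0, 0, 0, 0, 0, 0]

```text
time: 23.95
ee_pos: [0.4413, -0.3379, 0.026]
eef_rot: [0.052, 0.999, -0.0, -0.001]
ft_force: [-0.4, 0.0, 0.9]
width: 0.0499
```

play_rows:
  motion:
    - [0, 0, 0, 0, 0, 0, 0]
    - [0, 0, 0, 0, 0, 0, 0]
    - [0, 0, 0, 0, 0, 0, 0]

```text
time: 24.32
ee_pos: [0.4413, -0.3378, 0.026]
eef_rot: [0.052, 0.999, -0.0, -0.001]
ft_force: [-0.4, 1.3, 2.8]
width: 0.05
```

```bash
python3 go.py c50 carry
```

```text
t 24.32 P [ 0.4413 -0.3378  0.026 ] w 0.05 jaw 84.0
rows>=3 [0.001, -0.0, -0.62, -0.0, -0.001, -0.0, 0] -> [ 0.441 -0.338  0.15 ]
rows>=4 [0.028, 0.986, 0.0, 0.0, 0.0, -0.018, 0] -> [ 0.456 -0.141  0.15 ]
rows>=4 [0.001, 0.986, 0.0, 0.0, 0.0, 0.0, 0] -> [0.471 0.055 0.15 ]
rows>=4 [0.001, 0.986, 0.0, 0.0, 0.0, 0.0, 0] -> [0.486 0.252 0.15 ]
rows>=3 [0.0, 0.0, 0.455, 0.0, 0.0, 0.0, 0] -> [0.486 0.252 0.059]
```

play_rows:
  motion:
    - [0, 0, -0.2, 0, 0, 0, 0]
    - [0, 0, -0.4, 0, 0, 0, 0]
    - [0, 0, -0.62, 0, 0, 0, 0]
    - [0, 0, -0.62, 0, 0, 0, 0]

```text
time: 24.82
ee_pos: [0.4429, -0.339, 0.1529]
eef_rot: [0.052, 0.999, -0.001, 0.002]
ft_force: [-0.3, -0.2, -2.0]
width: 0.0498
```

play_rows:
  motion:
    - [0.005, 0.23, 0, 0, 0, -0.005, 0]
    - [0.01, 0.48, 0, 0, 0, -0.01, 0]
    - [0.02, 0.73, 0, 0, 0, -0.015, 0]
    - [0.028, 0.986, 0, 0, 0, -0.018, 0]
    - [0.028, 0.986, 0, 0, 0, -0.018, 0]

```text
time: 25.45
ee_pos: [0.4565, -0.1369, 0.1488]
eef_rot: [0.035, 0.999, 0.0, -0.001]
ft_force: [0.2, -2.0, -1.1]
width: 0.0498
```

play_rows:
  motion:
    - [0, 0.23, 0, 0, 0, 0, 0]
    - [0, 0.48, 0, 0, 0, 0, 0]
    - [0, 0.73, 0, 0, 0, 0, 0]
    - [0, 0.986, 0, 0, 0, 0, 0]
    - [0, 0.986, 0, 0, 0, 0, 0]

```text
time: 26.08
ee_pos: [0.4712, 0.0586, 0.1487]
eef_rot: [0.036, 0.999, -0.0, -0.001]
ft_force: [0.1, -1.3, -1.0]
width: 0.0498
```

play_rows:
  motion:
    - [0, 0.23, 0, 0, 0, 0, 0]
    - [0, 0.48, 0, 0, 0, 0, 0]
    - [0, 0.73, 0, 0, 0, 0, 0]
    - [0, 0.986, 0, 0, 0, 0, 0]
    - [0, 0.986, 0, 0, 0, 0, 0]

```text
time: 26.7
ee_pos: [0.4862, 0.2547, 0.1483]
eef_rot: [0.036, 0.999, -0.0, -0.001]
ft_force: [0.7, -0.9, -1.5]
width: 0.0499
```

play_rows:
  motion:
    - [0, 0, 0.15, 0, 0, 0, 0]
    - [0, 0, 0.3, 0, 0, 0, 0]
    - [0, 0, 0.4, 0, 0, 0, 0]
    - [0, 0, 0.4, 0, 0, 0, 0]
    - [0, 0, 0.4, 0, 0, 0, 0]

```text
time: 27.32
ee_pos: [0.4873, 0.2511, 0.0703]
eef_rot: [0.039, 0.999, -0.0, -0.0]
ft_force: [0.2, -0.4, 0.4]
width: 0.0498
```

```bash
python3 held.py c50 held50.png
```

```text
t 27.32 P [0.4873 0.2511 0.0703] w 0.0498 jaw 85.54
rows>=3 [0.005, 0.005, 0.179, -0.0, -0.001, -0.001, 0] -> [0.486 0.252 0.034]
```

View pics/held50.png

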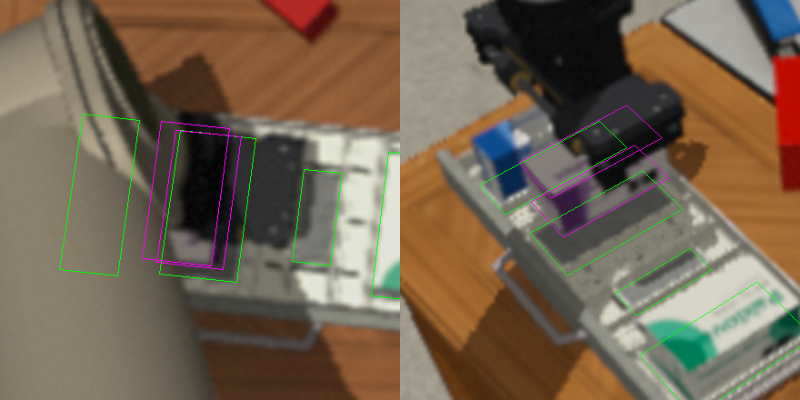

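Held carton matches its outline, and carton_62 and carton_35 stand in their lanes. Lowering.

play_rows:
  motion:
    - [0.005, 0.005, 0.05, 0, 0, 0, 0]
    - [0.005, 0.005, 0.1, 0, 0, 0, 0]
    - [0.005, 0.005, 0.12, 0, 0, 0, 0]
    - [0.005, 0.005, 0.12, 0, 0, 0, 0]
    - [0.005, 0.005, 0.12, 0, 0, 0, 0]

```text
time: 28.05
ee_pos: [0.4857, 0.2532, 0.0458]
eef_rot: [0.038, 0.999, -0.0, -0.001]
ft_force: [0.1, -0.3, -0.3]
width: 0.0498
```

play_rows:
  motion:
    - [0, 0, 0.03, 0, 0, 0, 0]
    - [0, 0, 0.05, 0, 0, 0, 0]
    - [0, 0, 0.06, 0, 0, 0, 0]
    - [0, 0, 0.06, 0, 0, 0, 0]

```text
time: 28.55
ee_pos: [0.4855, 0.2531, 0.0335]
eef_rot: [0.038, 0.999, -0.0, -0.001]
ft_force: [-0.4, 0.9, -0.6]
width: 0.0499
```

play_rows:
  motion:
    - [0, 0, 0.004, 0, 0, 0, 0]
    - [0, 0, 0.008, 0, 0, 0, 0]
    - [0, 0, 0.008, 0, 0, 0, 0]

```text
time: 28.92
ee_pos: [0.4856, 0.2531, 0.032]
eef_rot: [0.038, 0.999, -0.0, -0.001]
ft_force: [-0.3, -0.1, -1.0]
width: 0.0499
```

play_rows:
  motion:
    - [0, 0, 0.004, 0, 0, 0, 0]
    - [0, 0, 0.008, 0, 0, 0, 0]
    - [0, 0, 0.008, 0, 0, 0, 0]

```text
time: 29.3
ee_pos: [0.4856, 0.2531, 0.0319]
eef_rot: [0.038, 0.999, 0.0, -0.001]
ft_force: [-7.6, -3.5, 18.0]
width: 0.05
```

On the floor. Release and lift, then go for carton_20.

play_rows:
  motion:
    - [0, 0, -0.008, 0, 0, 0, 80]
    - [0, 0, -0.008, 0, 0, 0, 80]
    - [0, 0, -0.008, 0, 0, 0, 80]
    - [0, 0, -0.008, 0, 0, 0, 80]

```text
time: 29.8
ee_pos: [0.4855, 0.2531, 0.0318]
eef_rot: [0.038, 0.999, -0.0, -0.001]
ft_force: [0.2, -0.6, 0.6]
width: 0.0687
```

play_rows:
  motion:
    - [0, 0, -0.2, 0, 0, 0, 80]
    - [0, 0, -0.4, 0, 0, 0, 80]
    - [0, 0, -0.6, 0, 0, 0, 80]
    - [0, 0, -0.6, 0, 0, 0, 80]
    - [0, 0, -0.6, 0, 0, 0, 80]

```text
time: 30.42
ee_pos: [0.4854, 0.253, 0.1513]
eef_rot: [0.038, 0.999, -0.0, -0.001]
ft_force: [0.1, 0.6, -0.8]
width: 0.0696
```

```bash
python3 -c "
from plan import *
x,y,a,z=CART['c20']
plan([(x,y,.15,a,80)])"
```

```text
t 30.43 P [0.4854 0.253  0.1513] w 0.0696 jaw 85.62
rows>=4 [-0.215, -0.957, 0.003, -0.001, -0.001, -0.006, 80] -> [0.514 0.059 0.151]
rows>=4 [-0.205, -0.959, 0.002, 0.0, 0.0, 0.0, 80] -> [ 0.542 -0.135  0.15 ]
rows>=4 [-0.205, -0.959, 0.002, 0.0, 0.0, 0.0, 80] -> [ 0.57  -0.329  0.15 ]
```

play_rows:
  motion:
    - [-0.05, -0.24, 0, 0, 0, 0, 80]
    - [-0.1, -0.48, 0, 0, 0, 0, 80]
    - [-0.16, -0.72, 0, 0, 0, 0, 80]
    - [-0.215, -0.957, 0.003, 0, 0, -0.006, 80]
    - [-0.215, -0.957, 0.003, 0, 0, -0.006, 80]

```text
time: 31.05
ee_pos: [0.5136, 0.0546, 0.1502]
eef_rot: [0.037, 0.999, -0.001, -0.002]
ft_force: [-0.3, 1.2, -0.0]
width: 0.0695
```

play_rows:
  motion:
    - [-0.05, -0.24, 0, 0, 0, 0, 80]
    - [-0.1, -0.48, 0, 0, 0, 0, 80]
    - [-0.15, -0.72, 0, 0, 0, 0, 80]
    - [-0.205, -0.959, 0, 0, 0, 0, 80]
    - [-0.205, -0.959, 0, 0, 0, 0, 80]

```text
time: 31.68
ee_pos: [0.5413, -0.1384, 0.1504]
eef_rot: [0.036, 0.999, -0.001, -0.002]
ft_force: [-0.4, 0.3, 0.7]
width: 0.0696
```

play_rows:
  motion:
    - [-0.05, -0.24, 0, 0, 0, 0, 80]
    - [-0.1, -0.48, 0, 0, 0, 0, 80]
    - [-0.15, -0.72, 0, 0, 0, 0, 80]
    - [-0.205, -0.959, 0, 0, 0, 0, 80]
    - [-0.205, -0.959, 0, 0, 0, 0, 80]

```text
time: 32.3
ee_pos: [0.5691, -0.3317, 0.1499]
eef_rot: [0.035, 0.999, -0.001, -0.002]
ft_force: [0.0, 0.4, -0.7]
width: 0.0694
```

play_rows:
  motion:
    - [0, 0, 0, 0, 0, 0, 80]
    - [0, 0, 0.08, 0, 0, 0, 80]
    - [0, 0, 0.15, 0, 0, 0, 80]
    - [0, 0, 0.15, 0, 0, 0, 80]
    - [0, 0, 0.15, 0, 0, 0, 80]

```text
time: 32.92
ee_pos: [0.5701, -0.329, 0.1217]
eef_rot: [0.033, 0.999, -0.0, -0.001]
ft_force: [-0.3, 0.1, -0.0]
width: 0.0694
```

```bash
python3 - <<'E'
from plan import *
x,y,a,z=CART['c20']
plan([(x,y,z,a,80)])
c=eyes.camera('side');im=cv2.resize(c['image'],None,fx=4,fy=4,interpolation=cv2.INTER_CUBIC)
cv2.polylines(im,[np.round(hull(c,(x,y,np.radians(a)),(.02,.06,.075))*4+1.5).astype(int)],True,(255,0,255),1)
p=proj(c,[x,y,.05])[0]*4;u,v=p.astype(int);save(im[v-250:v+250,u-250:u+250],'pre20.png')
E
```

```text
t 32.92 P [ 0.5701 -0.329   0.1217] w 0.0694 jaw 86.17
rows>=3 [0.0, -0.002, 0.383, -0.0, -0.001, -0.0, 80] -> [ 0.57  -0.329  0.045]
```

View pics/pre20.png

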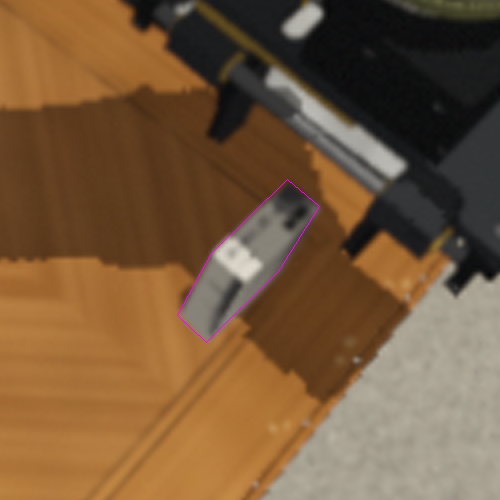

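The outline sits on carton_20, and the fingers at (225,115) and (360,235) straddle it. Descending and gripping.

play_rows:
  motion:
    - [0, -0.002, 0.13, 0, 0, 0, 80]
    - [0, -0.002, 0.26, 0, 0, 0, 80]
    - [0, -0.002, 0.383, 0, 0, 0, 80]
    - [0, -0.002, 0.383, 0, 0, 0, 80]
    - [0, -0.002, 0.383, 0, 0, 0, 80]

```text
time: 33.6
ee_pos: [0.5705, -0.3301, 0.0464]
eef_rot: [0.034, 0.999, -0.001, -0.0]
ft_force: [0.9, 0.2, -0.1]
width: 0.0695
```

play_rows:
  motion:
    - [0, 0, 0, 0, 0, 0, 0]
    - [0, 0, 0, 0, 0, 0, 0]
    - [0, 0, 0, 0, 0, 0, 0]
    - [0, 0, 0, 0, 0, 0, 0]
    - [0, 0, 0, 0, 0, 0, 0]

```text
time: 34.22
ee_pos: [0.5699, -0.3296, 0.0449]
eef_rot: [0.034, 0.999, -0.0, -0.001]
ft_force: [-0.6, -0.7, 0.3]
width: 0.0278
```

play_rows:
  motion:
    - [0, 0, 0, 0, 0, 0, 0]
    - [0, 0, 0, 0, 0, 0, 0]
    - [0, 0, 0, 0, 0, 0, 0]
    - [0, 0, 0, 0, 0, 0, 0]
    - [0, 0, 0, 0, 0, 0, 0]

```text
time: 34.85
ee_pos: [0.5699, -0.3296, 0.0449]
eef_rot: [0.034, 0.999, -0.0, -0.001]
ft_force: [0.2, -0.1, -0.2]
width: 0.0196
```

```bash
python3 go.py c20 carry
```

```text
t 34.85 P [ 0.5699 -0.3296  0.0449] w 0.0196 jaw 86.15
rows>=3 [0.001, -0.0, -0.525, -0.0, -0.001, -0.001, 0] -> [ 0.57 -0.33  0.15]
rows>=4 [0.205, 0.816, 0.0, 0.0, 0.0, 0.007, 0] -> [ 0.54  -0.164  0.15 ]
rows>=4 [0.213, 0.814, 0.0, 0.0, 0.0, 0.0, 0] -> [0.51  0.002 0.15 ]
rows>=4 [0.213, 0.814, 0.0, 0.0, 0.0, 0.0, 0] -> [0.48  0.167 0.15 ]
rows>=3 [0.0, 0.0, 0.36, 0.0, 0.0, 0.0, 0] -> [0.48  0.167 0.078]
```

play_rows:
  motion:
    - [0, 0, -0.18, 0, 0, 0, 0]
    - [0, 0, -0.36, 0, 0, 0, 0]
    - [0, 0, -0.525, 0, 0, 0, 0]
    - [0, 0, -0.525, 0, 0, 0, 0]

```text
time: 35.35
ee_pos: [0.5712, -0.3305, 0.1528]
eef_rot: [0.034, 0.999, -0.001, 0.001]
ft_force: [0.8, 0.1, -0.6]
width: 0.02
```

play_rows:
  motion:
    - [0.05, 0.2, 0, 0, 0, 0, 0]
    - [0.1, 0.4, 0, 0, 0, 0, 0]
    - [0.15, 0.6, 0, 0, 0, 0, 0]
    - [0.205, 0.816, 0, 0, 0, 0.007, 0]
    - [0.205, 0.816, 0, 0, 0, 0.007, 0]

```text
time: 35.98
ee_pos: [0.5398, -0.1596, 0.1489]
eef_rot: [0.036, 0.999, 0.001, -0.001]
ft_force: [-1.0, -0.5, -0.2]
width: 0.0196
```

play_rows:
  motion:
    - [0.05, 0.2, 0, 0, 0, 0, 0]
    - [0.1, 0.4, 0, 0, 0, 0, 0]
    - [0.16, 0.61, 0, 0, 0, 0, 0]
    - [0.213, 0.814, 0, 0, 0, 0, 0]
    - [0.213, 0.814, 0, 0, 0, 0, 0]

```text
time: 36.6
ee_pos: [0.5098, 0.0045, 0.1492]
eef_rot: [0.037, 0.999, 0.0, -0.001]
ft_force: [0.2, -0.8, 0.7]
width: 0.0202
```

play_rows:
  motion:
    - [0.05, 0.2, 0, 0, 0, 0, 0]
    - [0.1, 0.4, 0, 0, 0, 0, 0]
    - [0.16, 0.61, 0, 0, 0, 0, 0]
    - [0.213, 0.814, 0, 0, 0, 0, 0]
    - [0.213, 0.814, 0, 0, 0, 0, 0]

```text
time: 37.22
ee_pos: [0.4801, 0.1693, 0.1492]
eef_rot: [0.037, 0.999, -0.0, -0.001]
ft_force: [0.5, -0.7, -0.6]
width: 0.02
```

play_rows:
  motion:
    - [0, 0, 0.1, 0, 0, 0, 0]
    - [0, 0, 0.2, 0, 0, 0, 0]
    - [0, 0, 0.3, 0, 0, 0, 0]
    - [0, 0, 0.3, 0, 0, 0, 0]
    - [0, 0, 0.3, 0, 0, 0, 0]

```text
time: 37.85
ee_pos: [0.4812, 0.1663, 0.0905]
eef_rot: [0.04, 0.999, -0.0, -0.0]
ft_force: [1.0, 0.3, 0.5]
width: 0.0199
```

```bash
python3 held.py c20 held20.png
```

```text
t 37.85 P [0.4812 0.1663 0.0905] w 0.0199 jaw 85.44
rows>=3 [0.008, 0.005, 0.185, -0.0, -0.001, -0.002, 0] -> [0.48  0.167 0.054]
```

View pics/held20.png

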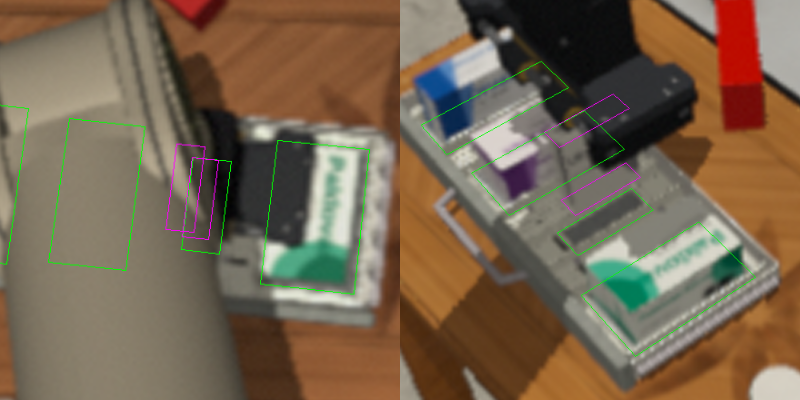

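Held carton_20 agrees with its outline at (570,205), and the lane_30 outline fits the liner at (603,220). Lowering.

play_rows:
  motion:
    - [0.007, 0.005, 0.05, 0, 0, 0, 0]
    - [0.007, 0.005, 0.1, 0, 0, 0, 0]
    - [0.007, 0.005, 0.12, 0, 0, 0, 0]
    - [0.007, 0.005, 0.12, 0, 0, 0, 0]
    - [0.007, 0.005, 0.12, 0, 0, 0, 0]

```text
time: 38.58
ee_pos: [0.4793, 0.1684, 0.0661]
eef_rot: [0.039, 0.999, -0.0, -0.001]
ft_force: [-0.4, -0.1, -0.3]
width: 0.0195
```

play_rows:
  motion:
    - [0, 0, 0.03, 0, 0, 0, 0]
    - [0, 0, 0.05, 0, 0, 0, 0]
    - [0, 0, 0.066, 0, 0, 0, 0]
    - [0, 0, 0.066, 0, 0, 0, 0]

```text
time: 39.08
ee_pos: [0.4789, 0.1682, 0.0524]
eef_rot: [0.039, 0.999, -0.0, -0.001]
ft_force: [0.6, -0.1, -0.6]
width: 0.0198
```

play_rows:
  motion:
    - [0, 0, 0.004, 0, 0, 0, 0]
    - [0, 0, 0.008, 0, 0, 0, 0]
    - [0, 0, 0.008, 0, 0, 0, 0]

```text
time: 39.45
ee_pos: [0.4791, 0.1683, 0.0511]
eef_rot: [0.039, 0.999, -0.0, -0.001]
ft_force: [0.4, 0.7, -0.5]
width: 0.0201
```

play_rows:
  motion:
    - [0, 0, 0.004, 0, 0, 0, 0]
    - [0, 0, 0.008, 0, 0, 0, 0]
    - [0, 0, 0.008, 0, 0, 0, 0]

```text
time: 39.83
ee_pos: [0.4793, 0.1683, 0.0507]
eef_rot: [0.039, 0.999, 0.0, -0.001]
ft_force: [-6.6, -2.4, 16.3]
width: 0.0199
```

On the floor. Release with a partial opening, lift, and back out toward +x and up for the check.

play_rows:
  motion:
    - [0, 0, -0.008, 0, 0, 0, 45]
    - [0, 0, -0.008, 0, 0, 0, 45]
    - [0, 0, -0.008, 0, 0, 0, 45]
    - [0, 0, -0.008, 0, 0, 0, 45]

```text
time: 40.33
ee_pos: [0.479, 0.1683, 0.0509]
eef_rot: [0.039, 0.999, -0.0, -0.001]
ft_force: [-0.0, 0.2, -0.7]
width: 0.0385
```

play_rows:
  motion:
    - [0, 0, -0.2, 0, 0, 0, 45]
    - [0, 0, -0.4, 0, 0, 0, 45]
    - [0, 0, -0.6, 0, 0, 0, 45]
    - [0, 0, -0.8, 0, 0, 0, 45]
    - [0, 0, -0.8, 0, 0, 0, 45]

```text
time: 40.95
ee_pos: [0.4808, 0.169, 0.214]
eef_rot: [0.039, 0.999, 0.001, 0.001]
ft_force: [-0.5, 0.3, -0.6]
width: 0.039
```

play_rows:
  motion:
    - [0, -0.25, 0, 0, 0, 0, 45]
    - [0, -0.5, 0, 0, 0, 0, 45]
    - [0, -0.75, 0, 0, 0, 0, 45]
    - [0, -1, 0, 0, 0, 0, 45]
    - [0, -1, 0, 0, 0, 0, 45]

```text
time: 41.58
ee_pos: [0.4629, -0.0347, 0.2105]
eef_rot: [0.042, 0.999, -0.0, -0.001]
ft_force: [-0.1, -0.0, -0.3]
width: 0.0389
```

play_rows:
  motion:
    - [0, -0.25, 0, 0, 0, 0, 45]
    - [0, -0.5, 0, 0, 0, 0, 45]
    - [0, -0.75, 0, 0, 0, 0, 45]
    - [0, -1, 0, 0, 0, 0, 45]
    - [0, -1, 0, 0, 0, 0, 45]

```text
time: 42.2
ee_pos: [0.4471, -0.2333, 0.2107]
eef_rot: [0.042, 0.999, -0.001, -0.001]
ft_force: [-0.0, 0.5, 0.1]
width: 0.039
```

```bash
python3 - <<'E'
from plan import *
a=np.radians(85.6);im=[]
cams=[eyes.camera("top"),eyes.camera("side")]
for k,(x,y) in LANE.items():
    d=DIM["carton_"+k[1:]]
    for c in cams:
        L=[(np.hypot(*(np.array(g["xy"])-proj(c,[x,y,.04])[0])),g) for g in eyes.regions_of(c,"carton_"+k[1:])]
        if L:
            e,g=min(L,key=lambda t:t[0])
            if e<12:
                m=cv2.resize(g["region"].astype(np.uint8),None,fx=4,fy=4)
                f=lambda v:-iou(c,m,(x+v[0]/100,y+v[1]/100,a+v[2]/5),d) # base height ignored
                print(k,"dist px",round(e,1),"area",int(g["region"].sum()))
a0=cv2.resize(cams[0]["image"][180:275,130:270],(560,380),interpolation=cv2.INTER_CUBIC)
b0=cv2.resize(cams[1]["image"][125:255,145:275],(400,400),interpolation=cv2.INTER_CUBIC)
save(a0,"fin_top.png");save(b0,"fin_side.png")
for c in cams:
  for d in eyes.landmark_of(c,"bottle_a")[:2]: print(round(d["p"],2),ray(c,d["xy"],0).round(3))
E
```

```text
c62 dist px 1.9 area 826
c62 dist px 3.5 area 1346
c35 dist px 0.9 area 756
c35 dist px 1.8 area 933
c20 dist px 4.4 area 239
c20 dist px 2.8 area 657
c50 dist px 1.4 area 745
c50 dist px 2.6 area 875
0.72 [0.47  0.078 0.   ]
0.7 [ 0.446 -0.075  0.   ]
0.76 [ 0.456 -0.187  0.   ]
0.76 [ 0.447 -0.073  0.   ]
```

View pics/fin_top.png

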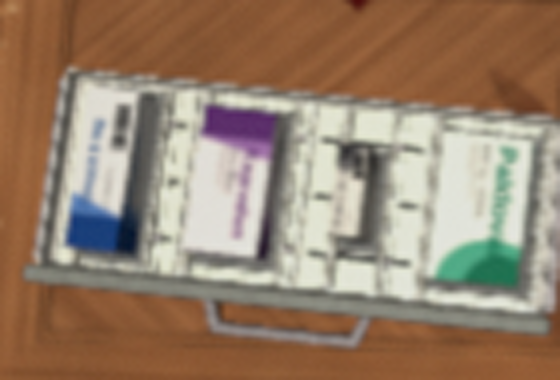

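View pics/fin_side.png

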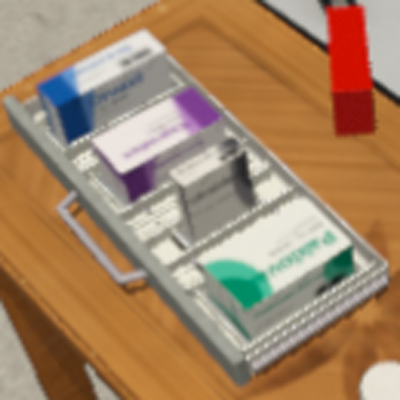

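The top crop shows the blue carton at (105,175), purple at (230,180), grey at (358,200) and green at (485,210), each inside its own lane. All four look upright and level in the side crop, and the red block is untouched. Handing in.

```bash
python3 -c "
from bench import job
print(job.close_job())"
```

```text
the job is handed in; nothing more can be done
None
```

I put all four cartons in the stock drawer, one per lane: 62 in lane_72, 35 in lane_45, 50 in lane_60 and 20 in lane_30. I handed the job in at about 42 s.

- **Flat on the floor:** each carton met the lane floor with its underside at about 6 mm, the same height in all four lanes. Wrist force stayed at or below about 28 N in the readings.
- **Final pictures:** both views show all four cartons upright and level between their guides. The red block is untouched, and the gripper is clear at z = 0.21 m.
- **Bottles:** both were still standing. Their measured positions agree with the first look only to within about 1 cm, which is the spread of the networks. The last picture check also reported one false bottle, at carton_62's spot.
- **Early disagreement:** the first drawer fits with a free base height were poor. With the base held at 4 mm, the two cameras agreed to about 1 mm, and I used that fit.

I did not run a numeric fit of the placed cartons. The last check was their region centres, which lay 1–4 px from plan, and the pictures.

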